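Unlock the lid stay and close the mould-insert chest

TASK

Close the blue insert chest: lift the orange knob on the knee of its folding lid stay up past centre so that the stay unlocks, then bring the stiff lid down gently, without slamming it. Press the closed lid home with the fingertips at 12 to 20 N for half a second, never putting more than 40 N on it, then let go; leave the inserts inside and everything else around it alone.

Things in the scene. Friction and masses are not known exactly. Their poses are not given: they have to be found in the camera images.
- chest: fixed blue steel chest, 220 deep (its x) x 260 wide (its y) x 130 high; origin at the centre of its underside, z up. It stands on a dark plinth 2 to 22 mm high. Its front (-x) faces the robot, its lid is hinged on the far (+x) rim, the folding stay is outside its right (-y) side. Two steel inserts stand inside
- lid_hinge (a point): middle of the lid's hinge axis on the far rim: 110 mm along chest +x and 130 up from the chest's origin; axes as the chest's, the hinge runs along y. The hinge is stiff (1.1 Nm friction): the lid stays where it is left and takes 2 to 7 N near its edge to move
- lid (a joint): lid angle, rad: 0 closed (level), positive open; starts locked at 1.16 and will not close until the stay is unlocked: do not force it. The lid is a panel 215 (hinge to free edge) x 260 x 12 mm, 0.55 to 0.85 kg; its underside passes through the hinge axis. Closed, it lands on a hard stop that hardly gives: arrive slowly and press by feel
- lid_push (a point): place to push: on the lid's outer (upper when closed) face, half-way along y, 180 mm from the hinge axis; its x points along the lid to the hinge, its z out of that face. With the lid open the face looks away from the robot and up: reach over the free edge, pull it over from behind, then press down. Lid closed: 142 mm above the chest's origin
- knob (a point): middle of the orange knob on the stay's knee: a round bar 14 mm thick, 64 mm long along chest y, 62 mm outside the chest's side, about 30 mm of bar to either side. Pinch it from above, fingers closing along chest x; it may turn in the fingers. Locked: 85 mm to -x of and 25 below the hinge axis; lid closed: 166 mm to -x of it and 16 above, beside the lid
- foot_pivot (a point): pivot of the stay's foot on the chest's right side, 170 mm to chest -x of and 90 below the hinge axis. The knob runs round it (axis chest y) at 106.5 mm. To unlock, lift the knob round this circle, up and toward chest -x: 13 mm to dead centre against a resistance of roughly 4 to 9 N that fades there, then 12 to 20 mm more
- knee (a joint): bend of the stay's knee, rad: -0.24 locked on its stop (knee below the line of its ends), 0 straight (dead centre), positive unlocked, knee folded up; 1.63 with the lid closed. Both links are 106.5 mm between pivots; the second ends on the lid's side, 60 mm from the hinge axis. Let go past centre, it stays unlocked
- insert_a: loose ground steel mould insert, 74 x 64 x 55 mm, standing in the chest's left half; origin at the centre of its underside; leave it
- insert_b: loose ground steel mould insert, 64 x 64 x 45 mm, standing in the chest's right half; leave it
- mould: silver mould, 160 x 110 x 100 mm, on the table to the left; origin under its centre; leave it
- oil_bottle: yellow oil bottle, 56 mm across, 150 mm tall, on the left; leave it
- mallet: hammer lying on the right; leave it
- spanner: spanner lying on the right, near the robot; leave it
- locating_ring: steel ring 80 mm across, 14 mm high, on the left near the robot; leave it

How it is judged:
By the outcome, as a careful person would: the job done as asked, in the order asked, and still so for the second after the job is handed in, with the robot touching nothing.
It also fails if it takes over 72 s, if anything falls off the work surface, if the arm or the gripper's body presses on something with over 40 N, if the wrist force passes 120 N, or if a joint passes its speed limit or range.

ROBOT

A 6-joint arm with a two-finger parallel gripper is mounted at the origin on the work surface. World frame = base frame: x ahead of the robot, y to its left, z up, the work surface at z = 0. Lengths are in mm, angles in rad, forces in N, time in s.
With the tool pointing down it reaches from about 300 to 875 mm from the base axis. Payload 6.4 kg.
Tool frame: the origin (TCP) lies where the fingers leave the gripper's body, on its centre line; the fingertips stand 64 mm ahead of it and the grasp point (between the pads) lies 45 mm ahead of it; x points along the fingers, z is the direction in which the jaws open and shut, and the axes are right-handed (so a half turn about x gives the same grasp; the last joint's range is limited). The gripper opens to 88 mm and grips with 3 to 60 N. Pads are 18 mm wide; open, the fingers measure 123 mm over their backs; the gripper's body (75 mm by 187 mm) begins 45 mm behind the grasp point.
Start: joints at [-1.448, 0.181, 1.607, -0, 1.354, -0.206], TCP at [185.688, -544.207, 302.714] pointing down, gripper open.
Joint ranges: [-2.99, 2.99], [-0.89, 2.07], [0.3, 2.58], [-1.14, 4.28], [0, 2.63], [-3.12, 3.12]. Speed limits (rad/s): [2.57, 2.57, 3.01, 3.14, 3.14, 3.14].

INTERFACE

Orientations are given as a rotation vector (axis times angle).
In Python, from station import get_obs, capture, calibration, sign_off, cut_out gives the robot as it stands. The module is installed in compiled form; this text tells all that it offers.
- The arm moves only by the shell command python3 -m crank 'ROWS' [FORCE]. ROWS is JSON, a list that holds one entry, the list of rows, each a list of 5 numbers: the shift along the world's x, y, z scaled (see below), then the turn about the world's z scaled (see below), then the opening, from 0 (shut) to 1 (fully open). In form: [[[dx, dy, dz, twist, jaw], ...]]. A call has exactly 10 rows; each row shifts and turns the commanded pose from where the row before left it; what a row does not reach is not made up. The controller multiplies each number of a shift by 0.02 m and each number of a turn by 0.12 rad. A row lasts 1/10 s, in which the tool goes at most 50 mm and 8.59 degrees, less where a joint would pass 70% of its speed; a pose out of reach is approached as far as the arm can. A call with a number of a shift or a turn outside -1 to 1 is refused whole. A call with a gripper value outside its range is refused whole. The fingers move at their own pace and stop on an object; FORCE is the grip in N (left out, the last holds). Time passes only in rows, so rows that do not move let the fingers close, or fill a call up. It gives the time, the measured TCP pose, the force and the opening at its end, in the units of the state.
- get_obs(): the state, without advancing time (a new reading comes with each control period).
- capture(name): name is "scene" or "top"; returns (picture, depth): 420x560x3 uint8, red, green, blue; 420x560 float32, mm along the optical axis (not along the pixel's ray), 0 where there is no reading.
- calibration(name): a dict with "fx", "fy", "cx", "cy" (pixels), "distortion" ([k1, k2, p1, p2, k3] as OpenCV has them; the pictures are not rectified), "R" (3x3) and "t" (3): a world point X has camera coordinates R X + t. Camera axes: x right, y down, z forward; pixel columns grow to the right and rows downward; lengths in mm; the calibration is good to about 2 mm. A picture is of the moment at which its call begins. calibration takes no time and is no camera call.
- sign_off(): hands the job in, once; it reports no verdict.
Trained networks look in the newest picture that a camera, given by its name, has taken for a name from the list of things; names that differ only in an ending like _2 or _b are one class to them, and where a whole thing is asked for, a point or a joint stands for the part that bears it (a point fixed in the world has none). Each returns a list of dicts, best first, with "score" (0 to 1); they miss things now and then, are a little off and sometimes report something else, mostly with a low value. They report only what shows in the picture. A call takes as long as a camera call.
- cut_out(camera, thing): "pixels" (420x560 bool, what is visible of it) and "rect" ([centre column, centre row, width, height] in pixels, round what is visible of it).
The state is a dict: "clock": time; "qpos": joint angles; "joint_velocities": joint speeds; "joint_efforts": joint torques, N m; "tool_pos": TCP position; "tcp_rot": TCP orientation; "force": force on the tool from outside, world axes, zero at the start; "torque": the same for the moment, N m; "opening": finger opening in mm.
Only numpy, scipy, OpenCV 4.12 (cv2) and the standard library are available. Lean on these libraries where they do the work, as an engineer would, in place of code of your own. Each camera call takes 0.05 s, during which the arm holds its last target. There are 200 camera calls.

## Working session

There is one attempt and no reset: what is moved stays moved. The work goes in short steps, Python scripts to look and compute and a shell command to move; the robot and the scene stay as the last step left them, time stands still between calls to the robot, and variables do not carry over. Pictures are saved under pics/ and viewed, about 8 in all and at most 12, crops included, and the job is handed in when it is done.

```bash
mkdir -p pics
cat > h.py <<'E'
import numpy as np, cv2
from station import *
def pts(cam, depth, mask):
    c=calibration(cam); v,u=np.nonzero(mask&(depth>0)); z=depth[v,u].astype(float)
    K=np.array([[c['fx'],0,c['cx']],[0,c['fy'],c['cy']],[0,0,1]])
    n=cv2.undistortPoints(np.c_[u,v].astype(float)[:,None],K,np.array(c['distortion']))[:,0]
    P=np.c_[n*z[:,None],z]
    return (P-np.array(c['t']))@np.array(c['R'])
def st():
    o=get_obs(); print('t',round(o['clock'],2),'p',np.round(o['tool_pos'],1),'r',np.round(o['tcp_rot'],3),'F',np.round(o['force'],1),'T',np.round(o['torque'],2),'op',round(o['opening'],1))
E
python3 - <<'E'
from h import *
st()
ims=[]
for cam in ['scene','top']:
    im,d=capture(cam); cv2.imwrite(f'pics/{cam}0.png',im[:,:,::-1]); np.save(f'{cam}.npy',d)
    for th in ['chest','lid','knob']:
        r=cut_out(cam,th)
        for k in r[:2]:
            P=pts(cam,d,k['pixels'])
            if len(P): print(cam,th,round(k['score'],2),np.round(k['rect']),len(P),'med',np.round(np.median(P,0),1),'lo',np.round(np.percentile(P,2,axis=0)),'hi',np.round(np.percentile(P,98,axis=0)))
            if k is r[0]: np.save(f'{cam}_{th}.npy',P)
E
```

```text
t 0.0 p [ 185.6 -543.8  301.9] r [ 0.965  1.348 -0.963] F [ 0.7 -0.4  0. ] T [-0.02 -0.03  0.03] op 87.8
scene chest 0.75 [322. 218. 113. 142.] 9167 med [638.1  40.8 168.2] lo [461. -63.  14.] hi [716. 187. 342.]
scene lid 0.66 [340. 204.  76. 112.] 4945 med [653.   57.9 256.6] lo [592. -56. 153.] hi [716. 192. 344.]
scene lid 0.39 [171. 372. 102.  36.] 1258 med [ 423.  -445.7   24.5] lo [ 281. -496.   11.] hi [ 521. -378.   31.]
scene knob 0.72 [296. 259.  47.  26.] 292 med [562.7 -62.4 122.4] lo [ 494. -125.   55.] hi [627. -26. 194.]
top chest 0.75 [268. 193. 121. 105.] 6727 med [606.4  90.3  23.5] lo [456. -63.   5.] hi [702. 231. 343.]
top lid 0.89 [264. 162. 104.  37.] 1414 med [635.4  76.1 309.6] lo [582. -48.  24.] hi [718. 205. 346.]
top knob 0.68 [317. 204.  23.  14.] 92 med [559.4 -81.1 122.4] lo [ 548. -116.  115.] hi [571. -48. 129.]
```

View pics/scene0.png

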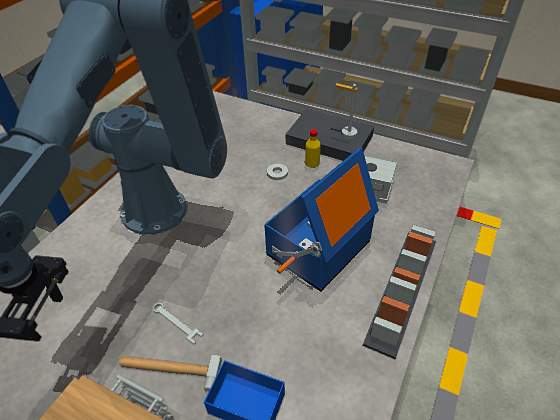

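View pics/top0.png

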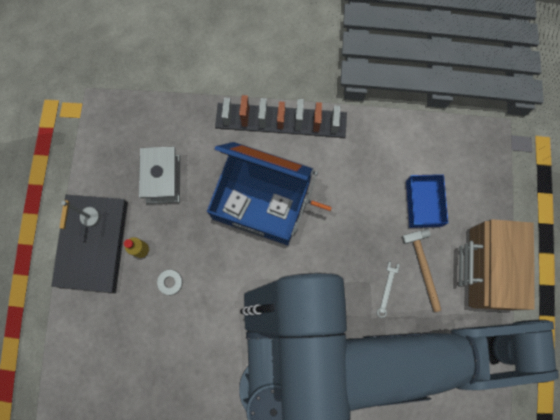

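Run:
```python
from h import *
def plane(P,tol=3,n=400):
    r=np.random.default_rng(0);b=None
    for _ in range(n):
        q=P[r.choice(len(P),3,False)];m=np.cross(q[1]-q[0],q[2]-q[0]);m/=np.linalg.norm(m)+1e-9
        i=abs((P-q[0])@m)<tol
        if b is None or i.sum()>b.sum(): b=i
    Q=P[b];c=Q.mean(0);m=np.linalg.svd(Q-c,full_matrices=False)[2][2];m*=np.sign(m[2]);return m,c,Q
for cam in ['scene','top']:
    P=np.load(f'{cam}_lid.npy'); P=P[P[:,2]>120]; m,c,Q=plane(P)
    print(cam,'lid n',m.round(3),'c',c.round(1),len(Q),len(P),'theta',np.arccos(m[2]).round(3),'yaw',np.arctan2(m[1],m[0]).round(3))
    K=np.load(f'{cam}_knob.npy'); K=K[(K[:,2]>105)&(K[:,2]<135)&(K[:,1]<-45)]
    c=np.median(K,0);d=np.linalg.svd(K-c,full_matrices=False)[2][0];d*=np.sign(d[1]);s=(K-c)@d
    print(cam,'knob',len(K),c.round(1),d.round(3),'yaw',np.arctan2(-d[0],d[1]).round(3),'span',np.percentile(s,[1,99]).round(1), 'mid',(c+d*np.percentile(s,[1,99]).mean()).round(1),'z',np.percentile(K[:,2],[5,50,95]).round(1))
    C=np.load(f'{cam}_chest.npy'); R=C[(C[:,2]>125)&(C[:,2]<170)]
    h,e=np.histogram(C[:,2],np.arange(0,200,4)); print(dict(zip(e[h>60],h[h>60])))
    np.save(cam+'_rim.npy',R)
R=np.load('top_rim.npy'); 
for lo in [130,135,140,145,150]:
    q=R[(R[:,2]>=lo)&(R[:,2]<lo+5)]; 
    if len(q)>20: print(lo,len(q),cv2.minAreaRect(q[:,:2].astype(np.float32)))
for n in ['scene','top']:
    im=cv2.imread(f'pics/{n}0.png'); x,y=(250,140) if n=='scene' else (195,130); cr=cv2.resize(im[y:y+155,x:x+155],(600,600)); cv2.imwrite(f'pics/{n}_crop.png',cr)
```

```text
scene lid n [ 0.886 -0.235  0.399] c [654.5  62.6 253.7] 4301 4922 theta 1.16 yaw -0.259
scene knob 141 [564.4 -86.4 122.9] [0.258 0.966 0.014] yaw -0.261 span [-41.3  38.8] mid [564.  -87.6 122.9] z [116.3 122.9 130.1]Traceback (most recent call last):
  File "<stdin>", line 16, in <module>
IndexError: boolean index did not match indexed array along axis 0; size of axis is 50 but size of corresponding boolean axis is 49
```

Run:
```python
from h import *
yaw=-0.26; ex=np.array([np.cos(yaw),np.sin(yaw),0]);ey=np.array([-np.sin(yaw),np.cos(yaw),0]);ez=np.array([0,0,1.])
th=1.16; n=ex*np.sin(th)+ez*np.cos(th); a=-ex*np.cos(th)+ez*np.sin(th)  # a: hinge->edge
P=np.load('scene_lid.npy');P=P[P[:,2]>120]
d=P@n; m=np.median(d); Q=P[abs(d-m)<4]; print('n off',m, 'a',np.percentile(Q@a,[.5,1,5,95,99,99.5]).round(1),'y',np.percentile(Q@ey,[.5,1,5,95,99,99.5]).round(1))
ym=np.percentile(Q@ey,[.5,99.5]).mean(); atop=np.percentile(Q@a,99.3)
# solve hinge: n.H = m-12 ; a.H = atop-215
M=np.array([n,a,ey]); H=np.linalg.solve(M,[m-12,atop-215,ym]); print('hinge(scene lid)',H.round(1))
for cam in ['scene','top']:
    K=np.load(f'{cam}_knob.npy'); 
    for it in range(1):
        k=K[(K[:,2]>105)&(K[:,2]<140)]
        kx=k@ex;ky=k@ey
        print(cam,'knob x',np.percentile(kx,[2,10,50,90,98]).round(1),'y',np.percentile(ky,[2,10,50,90,98]).round(1),'z',np.percentile(k[:,2],[2,10,50,90,98]).round(1))
Hk=H-85*ex-192*ey-25*ez; print('knob pred',Hk.round(1),'local',(Hk@ex).round(1),(Hk@ey).round(1))
print('H local',H@ex,H@ey)
C=np.load('top_chest.npy');h,e=np.histogram(C[:,2],np.arange(100,200,4));print(h)
R=C[(C[:,2]>140)&(C[:,2]<162)];x=R@ex;y=R@ey
print('rim',np.percentile(R[:,2],[10,50,90]),'x',np.percentile(x,[1,5,50,95,99]).round(1),'y',np.percentile(y,[1,5,50,95,99]).round(1))
im=cv2.imread('pics/scene0.png'); cv2.imwrite('pics/scene_crop.png',cv2.resize(im[140:295,250:405],(600,600)))
```

```text
n off 666.4532105614438 a [-125.  -123.4 -113.4   79.2   86.3   87. ] y [107.1 108.6 116.4 351.2 363.3 365.9]
hinge(scene lid) [690.1  61.2 143.8]
scene knob x [546.9 561.1 568.6 573.8 581.8] y [ 20.6  26.1  66.6  95.8 101.6] z [107.8 116.4 122.8 128.1 137.8]
top knob x [556.3 557.4 561.4 566.6 567.4] y [29.4 36.5 66.4 94.4 99.4] z [115.4 118.2 122.4 126.3 128.8]
knob pred [ 558.6 -102.5  118.8] local 566.2 44.5
H local 651.2026693033105 236.51218427803946
[ 41  50  51  53  63  82  61  34  61 133 186 114  25   7  18  15   6   6
  13  15  22  11  15  13]
rim [140.69849349 143.81936872 151.51566554] x [427.8 428.7 492.3 655.4 657.5] y [ 99.3 109.6 226.6 367.4 368.6]
```

View pics/scene_crop.png

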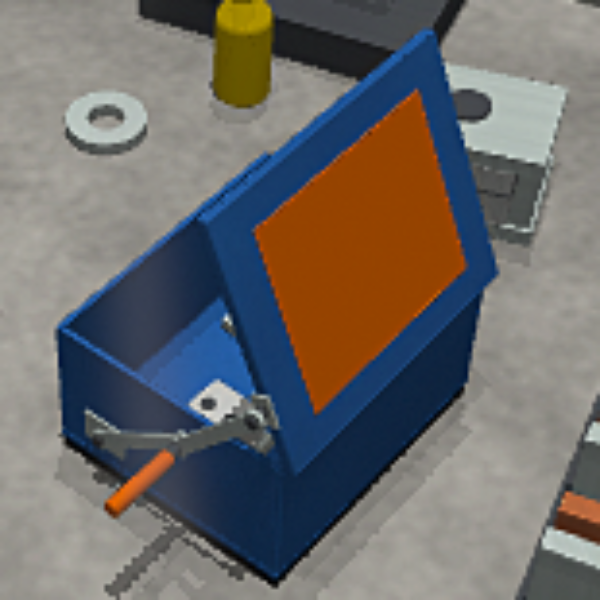

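Run:
```python
from h import *
yaw=-0.26; ex=np.array([np.cos(yaw),np.sin(yaw),0]);ey=np.array([-np.sin(yaw),np.cos(yaw),0])
for cam,(x0,x1,y0,y1) in dict(scene=(270,300,250,280),top=(300,345,190,222)).items():
    im=cv2.imread(f'pics/{cam}0.png').astype(int); b,g,r=im[...,0],im[...,1],im[...,2]
    m=(r>g*1.5)&(r>90)&(r>b*1.8); w=np.zeros_like(m); w[y0:y1,x0:x1]=1; m&=w
    v,u=np.nonzero(m); print(cam,m.sum(),u.min(),u.max(),v.min(),v.max())
    c=calibration(cam);K=np.array([[c['fx'],0,c['cx']],[0,c['fy'],c['cy']],[0,0,1]])
    nn=cv2.undistortPoints(np.c_[u,v].astype(float)[:,None],K,np.array(c['distortion']))[:,0]
    R=np.array(c['R']);t=np.array(c['t']);o=-R.T@t; D=np.c_[nn,np.ones(len(nn))]@R
    print('cam at',o.round())
    P=o+D*((119-o[2])/D[:,2])[:,None]
    print('x',np.percentile(P@ex,[0,5,50,95,100]).round(1),'y',np.percentile(P@ey,[0,5,50,95,100]).round(1))
    d=np.load(cam+'.npy');Q=pts(cam,d,m);print('depth: z',np.percentile(Q[:,2],[5,50,95]).round(1),'x',np.median(Q@ex),'y',np.percentile(Q@ey,[1,50,99]))
```

```text
scene 95 277 294 256 273
cam at [ 918. -792. 1139.]
x [558.7 559.8 566.  572.3 573.1] y [18.  24.4 53.  82.  86.2]
depth: z [117.9 123.1 127.8] x 569.097859340159 y [20.21395464 50.78170672 83.51519397]
top 74 311 330 201 209
cam at [ 226.    0. 1635.]
x [558.3 559.2 564.1 569.  569.8] y [24.  27.5 54.5 81.5 85. ]
depth: z [116.2 122.6 126.8] x 563.0556234402425 y [24.75718375 54.47238614 84.21320756]
```

```bash
cat >> h.py <<'E'
from scipy.spatial.transform import Rotation as Ro
yaw=-0.26; ex=np.array([np.cos(yaw),np.sin(yaw),0]);ey=np.array([-np.sin(yaw),np.cos(yaw),0])
def loc():
    o=get_obs();p=np.array(o['tool_pos']);R=Ro.from_rotvec(o['tcp_rot']).as_matrix()
    print('t',round(o['clock'],2),'local',(p@ex).round(1),(p@ey).round(1),'z',p[2].round(1),'F local',np.round([o['force']@ex,o['force']@ey,o['force'][2]],1),'op',round(o['opening'],1),'zax yaw err',((np.arctan2(R[1,2],R[0,2])-yaw+np.pi/2)%np.pi-np.pi/2).round(3))
def go(x,y,z):
    o=get_obs();d=x*ex+y*ey-o['tool_pos']; d[2]=z-o['tool_pos'][2]; print('units',(d/20).round(2))
E
python3 - <<'E'
from h import *
o=get_obs();print(Ro.from_rotvec(o['tcp_rot']).as_matrix().round(3)); loc(); go(565,36,302); go(565,36,162)
E
```

```text
[[-0.     0.946  0.323]
 [ 0.     0.323 -0.946]
 [-1.     0.    -0.   ]]
t 0.4 local 319.3 -478.1 z 302.6 F local [-1.   0.6  0.2] op 87.9 zax yaw err -0.982
units [18.48 21.68 -0.03]
units [18.48 21.68 -7.03]
```

```bash
python3 -m crank '[[[0.84,0.98,0,0.8,1],[0.84,0.98,0,0.8,1],[0.84,0.98,0,0.8,1],[0.84,0.98,0,0.8,1],[0.84,0.98,0,0.8,1],[0.84,0.98,0,0.8,1],[0.84,0.98,0,0.8,1],[0.84,0.98,0,0.8,1],[0.84,0.98,0,0.8,1],[0.84,0.98,0,0.8,1]]]' 30; python3 -m crank '[[[0.84,0.98,0,0.2,1],[0.84,0.98,0,0,1],[0.84,0.98,0,0,1],[0.84,0.98,0,0,1],[0.84,0.98,0,0,1],[0.84,0.98,0,0,1],[0.84,0.98,0,0,1],[0.84,0.98,0,0,1],[0.84,0.98,0,0,1],[0,0,0,0,1]]]'; python3 -c "
from h import *
loc(); go(565,36,200); go(565,36,162)"
```

```text
clock: 1.4
tool_pos: [354.3, -347.4, 302.9]
tcp_rot: [0.218, 1.559, -0.219]
force: [-0.7, 0.3, -0.7]
opening: 88.2
clock: 2.4
tool_pos: [506.1, -169.8, 302.8]
tcp_rot: [0.201, 1.561, -0.2]
force: [-0.8, -0.0, 0.4]
opening: 88.2
t 2.4 local 532.8 -34.0 z 302.8 F local [-0.7 -0.2  0.4] op 88.2 zax yaw err 0.005
units [ 2.46  2.97 -5.14]
units [ 2.46  2.97 -7.04]
```

```bash
python3 -m crank '[[[0.62,0.74,-0.6,0,1],[0.62,0.74,-0.8,0,1],[0.62,0.74,-0.8,0,1],[0.6,0.75,-0.8,0,1],[0,0,-0.8,0,1],[0,0,-0.6,0,1],[0,0,-0.4,0,1],[0,0,-0.3,0,1],[0,0,0,0,1],[0,0,0,0,1]]]'
python3 - <<'E'
from h import *
loc(); go(565,36,162)
for c in ['scene','top']:
    im,d=capture(c); cv2.imwrite(f'pics/{c}1.png',im[:,:,::-1])
im=[cv2.imread('pics/scene1.png')[150:300,220:370],cv2.imread('pics/top1.png')[120:270,230:380]]
cv2.imwrite('pics/c1.png',cv2.resize(np.hstack(im),(800,400)))
E
```

```text
clock: 3.4
tool_pos: [554.2, -112.8, 201.2]
tcp_rot: [0.203, 1.561, -0.203]
force: [-0.8, -0.5, -0.1]
opening: 88.2
t 3.4 local 564.6 33.4 z 201.2 F local [-0.6 -0.7 -0.1] op 88.2 zax yaw err 0.002
units [ 0.05  0.12 -1.96]
```

View pics/c1.png

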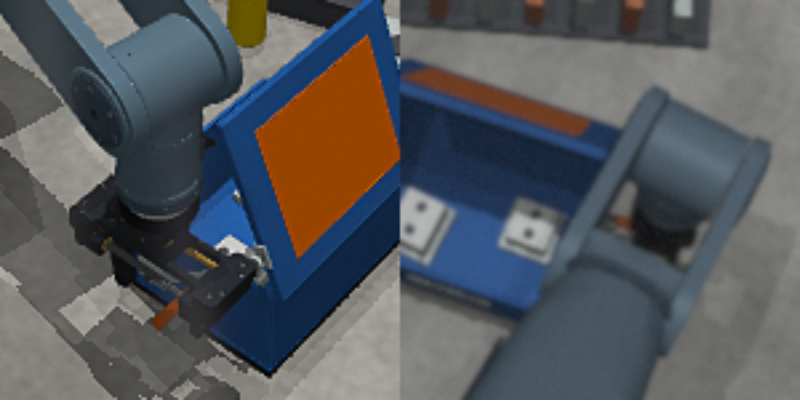

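Run:
```python
from h import *
for c in ['scene','top']:
    im,d=capture(c); P=pts(c,d,np.ones((420,560),bool)); x,y,z=P@ex,P@ey,P[:,2]
    print(c)
    for x0 in range(440,640,20):
        m=(x>x0)&(x<x0+20)&(y>-100)&(y<250)&(z>346)
        q=m&(y<100); 
        print(x0,'y max',(np.percentile(y[m],99).round(1) if m.sum()>5 else None),'zmin(y>80)',(np.percentile(z[m&(y>80)],2).round() if (m&(y>80)).sum()>5 else None), m.sum())
```

```text
scene
440 y max 107.1 zmin(y>80) 462.0 753
460 y max 105.9 zmin(y>80) 451.0 433
480 y max 102.9 zmin(y>80) 443.0 449
500 y max 100.3 zmin(y>80) 446.0 418
520 y max 98.2 zmin(y>80) 465.0 372
540 y max 93.6 zmin(y>80) 485.0 487
560 y max 102.4 zmin(y>80) 346.0 660
580 y max 86.6 zmin(y>80) 484.0 1133
600 y max 84.7 zmin(y>80) 428.0 770
620 y max None zmin(y>80) None 0
top
440 y max 110.2 zmin(y>80) 538.0 263
460 y max 107.9 zmin(y>80) 468.0 141
480 y max 105.1 zmin(y>80) 453.0 144
500 y max 103.0 zmin(y>80) 436.0 214
520 y max 98.7 zmin(y>80) 426.0 677
540 y max 99.5 zmin(y>80) 452.0 466
560 y max 197.6 zmin(y>80) 346.0 445
580 y max 93.9 zmin(y>80) 474.0 273
600 y max 90.6 zmin(y>80) 468.0 26
620 y max None zmin(y>80) None 0
```

```bash
python3 -m crank '[[[0.05,0.12,-0.5,0,1],[0,0,-0.5,0,1],[0,0,-0.5,0,1],[0,0,-0.45,0,1],[0,0,0,0,0.6],[0,0,0,0,0.4],[0,0,0,0,0.3],[0,0,0,0,0.25],[0,0,0,0,0.22],[0,0,0,0,0.2]]]' 20; python3 -c "
from h import *
loc()"
```

```text
clock: 4.6
tool_pos: [555.2, -110.0, 162.0]
tcp_rot: [0.202, 1.561, -0.203]
force: [-0.1, 0.5, -0.5]
opening: 42.1
t 4.6 local 564.9 36.4 z 162.0 F local [-0.2  0.5 -0.5] op 42.1 zax yaw err 0.002
```

```bash
python3 -m crank '[[[0,0,0,0,0.2],[0,0,0,0,0.2],[0,0,0,0,0.2],[0,0,0,0,0.2],[0,0,0,0,0.2],[0,0,0,0,0.15],[0,0,0,0,0.1],[0,0,0,0,0.05],[0,0,0,0,0],[0,0,0,0,0]]]' 20; python3 -c "
from h import *
loc();st()"
```

```text
clock: 5.6
tool_pos: [556.1, -110.2, 162.3]
tcp_rot: [0.202, 1.559, -0.203]
force: [4.9, -0.4, -0.4]
opening: 12.1
t 5.6 local 565.7 36.4 z 162.3 F local [ 4.8  0.9 -0.4] op 12.1 zax yaw err 0.002
t 5.6 p [ 556.1 -110.2  162.3] r [ 0.202  1.559 -0.203] F [ 4.9 -0.4 -0.4] T [-0.08 -0.85  0.02] op 12.1
```

```bash
python3 -m crank '[[[0.05,-0.01,0,0,0],[0,0,0,0,0],[-0.08,0.02,0.09,0,0],[-0.08,0.02,0.09,0,0],[-0.08,0.02,0.09,0,0],[-0.08,0.02,0.09,0,0],[0,0,0,0,0],[0,0,0,0,0],[0,0,0,0,0],[0,0,0,0,0]]]' 30; python3 -c "
from h import *
loc();st()"
```

```text
clock: 6.6
tool_pos: [550.1, -108.7, 169.2]
tcp_rot: [0.202, 1.56, -0.203]
force: [4.8, 0.1, 0.5]
opening: 12.1
t 6.6 local 559.6 36.4 z 169.2 F local [4.6 1.4 0.5] op 12.1 zax yaw err 0.002
t 6.6 p [ 550.1 -108.7  169.2] r [ 0.202  1.56  -0.203] F [4.8 0.1 0.5] T [-0.19 -1.07  0.02] op 12.1
```

Run:
```python
from h import *
im,d=capture('scene'); cv2.imwrite('pics/c2.png',cv2.resize(im[190:300,240:370,::-1],(780,660),interpolation=cv2.INTER_CUBIC)[:600])
im=im.astype(int);m=(im[...,0]>im[...,1]*1.5)&(im[...,0]>90)&(im[...,0]>im[...,2]*1.8);w=np.zeros_like(m);w[235:285,262:302]=1;Q=pts('scene',d,m&w);print(len(Q),np.median(Q@ex),np.median(Q@ey),np.median(Q[:,2]))
```

```text
14 561.3658072654932 22.35012150775284 129.94605946894347
```

View pics/c2.png

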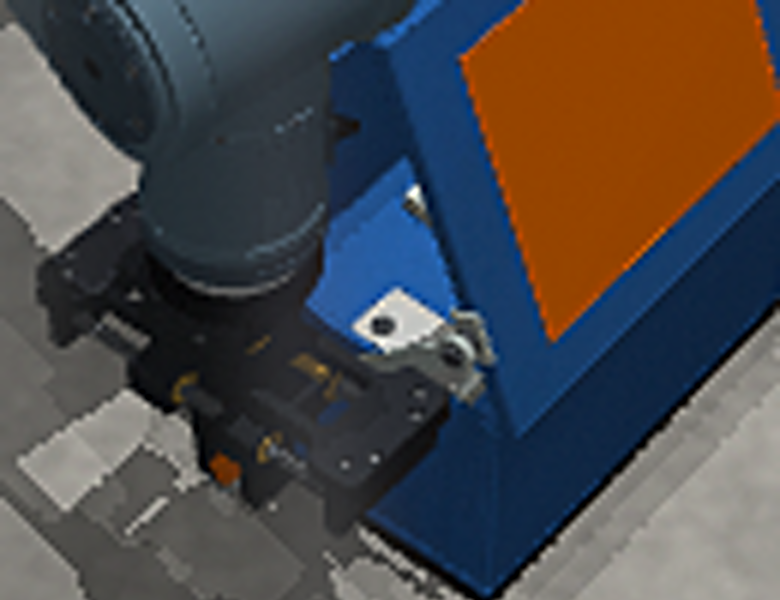

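```bash
python3 -m crank '[[[-0.08,0.02,0.085,0,0],[-0.08,0.02,0.085,0,0],[-0.08,0.02,0.08,0,0],[-0.08,0.02,0.08,0,0],[-0.085,0.02,0.08,0,0],[-0.085,0.02,0.075,0,0],[-0.085,0.025,0.075,0,0],[-0.09,0.025,0.07,0,0],[-0.09,0.025,0.07,0,0],[0,0,0,0,0]]]'; python3 -c "
from h import *
loc();st()"
```

```text
clock: 7.65
tool_pos: [534.3, -104.6, 182.4]
tcp_rot: [0.203, 1.562, -0.203]
force: [5.6, -0.9, -3.5]
opening: 11.8
t 7.65 local 543.2 36.3 z 182.4 F local [ 5.7  0.5 -3.5] op 11.8 zax yaw err 0.002
t 7.65 p [ 534.3 -104.6  182.4] r [ 0.203  1.562 -0.203] F [ 5.6 -0.9 -3.5] T [-0.18 -1.11  0.03] op 11.8
```

```bash
python3 -m crank '[[[0,0,0,0,0.1],[0,0,0,0,0.2],[0,0,0,0,0.3],[0,0,0,0,0.5],[0,0,0,0,0.8],[0,0,0,0,1],[0,0,0,0,1],[0,0,0,0,1],[0,0,0,0,1],[0,0,0,0,1]]]'
python3 - <<'E'
from h import *
loc()
im,d=capture('scene'); cv2.imwrite('pics/c3.png',cv2.resize(im[190:300,240:370,::-1],(780,660),interpolation=cv2.INTER_CUBIC)[:600])
im=im.astype(int);m=(im[...,0]>im[...,1]*1.5)&(im[...,0]>90)&(im[...,0]>im[...,2]*1.8);w=np.zeros_like(m);w[235:285,262:302]=1;Q=pts('scene',d,m&w);print(len(Q),np.median(Q@ex),np.median(Q@ey),np.median(Q[:,2]))
E
```

```text
clock: 8.65
tool_pos: [534.6, -104.7, 182.9]
tcp_rot: [0.203, 1.561, -0.203]
force: [-0.1, -0.5, -0.4]
opening: 79.6
t 8.65 local 543.5 36.2 z 182.9 F local [ 0.  -0.5 -0.4] op 79.6 zax yaw err 0.002
54 546.4815754900753 37.244465552155376 145.75098641457384
```

View pics/c3.png

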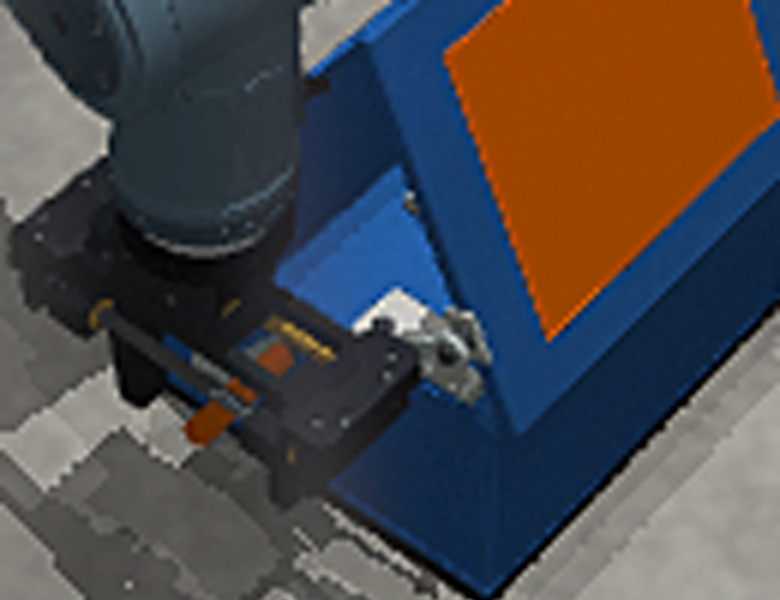

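```bash
python3 -m crank '[[[0,0,0.5,0,1],[0,0,1,0,1],[0,0,1,0,1],[0,0,1,0,1],[0,0,1,0,1],[0,0,1,0,1],[0,0,1,0,1],[0,0,1,0,1],[0,0,1,0,1],[0,0,1,0,0]]]'; python3 -m crank '[[[0,0,1,0,0],[0,0,1,0,0],[0,0,1,0,0],[0,0,1,0,0],[0,0,0.5,0,0],[0.6,0.8,0,0,0],[0.6,0.8,0,0,0],[0.6,0.8,0,0,0],[0.6,0.8,0,0,0],[0.6,0.8,0,0,0]]]'
python3 - <<'E'
from h import *
loc()
im,d=capture('scene'); P=np.load('scene_lid.npy')
r=cut_out('scene','lid'); Q=pts('scene',d,r[0]['pixels']); Q=Q[Q[:,2]>130]
c=Q.mean(0)
for _ in range(5):
    m=np.linalg.svd(Q-c,full_matrices=False)[2][2]; i=abs((Q-c)@m)<4; Q=Q[i] if i.sum()>500 else Q; c=Q.mean(0)
m*=np.sign(m[2]); print(len(Q),m.round(3),'theta',np.arccos(m[2]).round(3),'zmax',np.percentile(Q[:,2],99.5).round(1))
go(640,236,450)
E
```

```text
clock: 9.7
tool_pos: [534.4, -104.6, 374.7]
tcp_rot: [0.202, 1.561, -0.203]
force: [0.7, -0.7, -0.5]
opening: 82.0
clock: 10.7
tool_pos: [594.8, -24.0, 462.8]
tcp_rot: [0.203, 1.562, -0.203]
force: [0.4, -0.6, 0.2]
opening: 2.2
t 10.7 local 581.0 129.7 z 462.8 F local [ 0.5 -0.4  0.2] op 2.2 zax yaw err 0.002
4430 [ 0.876 -0.23   0.423] theta 1.134 zmax 342.4
units [ 4.2   4.33 -0.62]
```

```bash
python3 -m crank '[[[0.8,0.85,0,0,0],[0.8,0.85,0,0,0],[0.8,0.85,0,0,0],[0.8,0.85,0,0,0],[0.6,0.9,0,0,0],[0,0,0,0,0],[0,0,-1,0,0],[0,0,-1,0,0],[0,0,-0.8,0,0],[0,0,0,0,0]]]'
python3 - <<'E'
from h import *
loc(); go(605,236,383)
im,d=capture('scene'); cv2.imwrite('pics/c4.png',cv2.resize(im[100:300,220:440,::-1],(660,600)))
E
```

```text
clock: 11.8
tool_pos: [669.4, 60.4, 403.8]
tcp_rot: [0.203, 1.567, -0.204]
force: [0.4, 1.0, 0.0]
opening: 0.4
t 11.8 local 631.4 230.5 z 403.8 F local [0.1 1.1 0. ] op 0.4 zax yaw err 0.001
units [-1.2   0.6  -1.04]
```

View pics/c4.png

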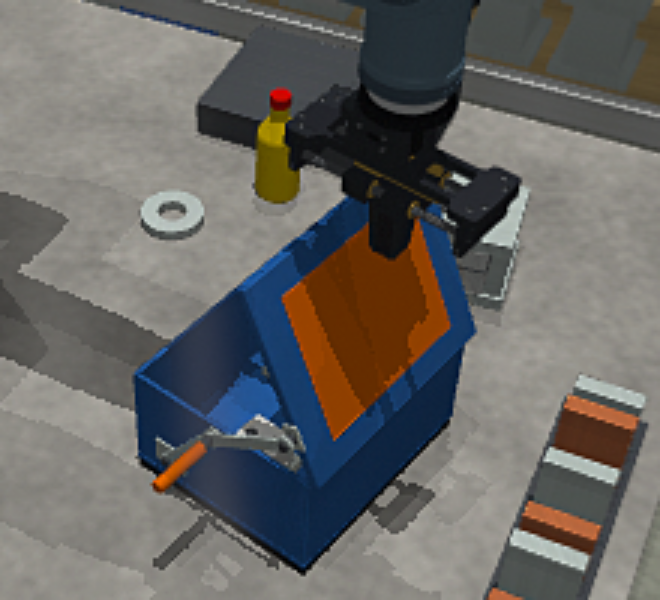

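```bash
python3 -m crank '[[[0,0.2,-0.5,0,0],[0,0.1,-0.45,0,0],[-0.2,0.05,0,0,0],[-0.2,0.05,0,0,0],[-0.2,0.05,0,0,0],[-0.2,0.05,0,0,0],[-0.2,0.05,0,0,0],[-0.1,0.03,0,0,0],[-0.1,0.03,0,0,0],[0,0,0,0,0]]]'; python3 -c "
from h import *
loc()"
```

```text
clock: 12.85
tool_pos: [646.4, 73.6, 388.0]
tcp_rot: [0.202, 1.561, -0.202]
force: [0.2, -0.6, 0.0]
opening: -0.1
t 12.85 local 605.8 237.3 z 388.0 F local [ 0.4 -0.5  0. ] op -0.1 zax yaw err 0.002
```

```bash
python3 -m crank '[[[-0.16,0.042,-0.077,0,0],[-0.16,0.042,-0.077,0,0],[-0.16,0.042,-0.077,0,0],[-0.16,0.042,-0.077,0,0],[-0.16,0.042,-0.077,0,0],[-0.16,0.042,-0.077,0,0],[-0.16,0.042,-0.077,0,0],[-0.16,0.042,-0.077,0,0],[-0.16,0.042,-0.077,0,0],[0,0,0,0,0]]]'; python3 -c "
from h import *
loc()"
```

```text
clock: 13.85
tool_pos: [618.1, 80.9, 374.5]
tcp_rot: [0.203, 1.559, -0.203]
force: [3.8, -0.6, -0.7]
opening: 0.7
t 13.85 local 576.5 237.1 z 374.5 F local [ 3.9  0.4 -0.7] op 0.7 zax yaw err 0.002
```

```bash
python3 -m crank '[[[-0.16,0.042,-0.1,0,0],[-0.16,0.042,-0.1,0,0],[-0.16,0.042,-0.1,0,0],[-0.16,0.042,-0.105,0,0],[-0.16,0.042,-0.11,0,0],[-0.146,0.039,-0.116,0,0],[-0.146,0.039,-0.116,0,0],[-0.146,0.039,-0.116,0,0],[-0.146,0.039,-0.116,0,0],[-0.146,0.039,-0.116,0,0]]]'; python3 -c "
from h import *
loc()"
```

```text
clock: 14.85
tool_pos: [586.6, 89.4, 352.2]
tcp_rot: [0.202, 1.562, -0.202]
force: [0.5, -0.5, 5.0]
opening: 0.0
t 14.85 local 543.9 237.2 z 352.2 F local [ 0.6 -0.3  5. ] op 0.0 zax yaw err 0.002
```

```bash
python3 -m crank '[[[-0.13,0.035,-0.13,0,0],[-0.13,0.035,-0.13,0,0],[-0.13,0.035,-0.13,0,0],[-0.13,0.035,-0.13,0,0],[-0.13,0.035,-0.135,0,0],[-0.12,0.032,-0.14,0,0],[-0.12,0.032,-0.14,0,0],[-0.12,0.032,-0.145,0,0],[-0.12,0.032,-0.15,0,0],[-0.12,0.032,-0.15,0,0]]]'; python3 -c "
from h import *
loc()"
```

```text
clock: 15.85
tool_pos: [561.8, 96.0, 324.2]
tcp_rot: [0.203, 1.562, -0.202]
force: [-0.0, 0.1, 4.0]
opening: 0.5
t 15.85 local 518.2 237.2 z 324.2 F local [-0.   0.1  4. ] op 0.5 zax yaw err 0.002
```

```bash
python3 -m crank '[[[-0.106,0.028,-0.15,0,0],[-0.106,0.028,-0.15,0,0],[-0.106,0.028,-0.15,0,0],[-0.106,0.028,-0.155,0,0],[-0.1,0.026,-0.155,0,0],[-0.09,0.024,-0.16,0,0],[-0.09,0.024,-0.16,0,0],[-0.09,0.024,-0.16,0,0],[-0.09,0.024,-0.165,0,0],[-0.085,0.022,-0.165,0,0]]]'; python3 -c "
from h import *
loc()"
```

```text
clock: 16.85
tool_pos: [542.6, 101.0, 292.8]
tcp_rot: [0.202, 1.562, -0.203]
force: [-0.4, 0.6, 3.6]
opening: 0.8
t 16.85 local 498.4 237.1 z 292.8 F local [-0.6  0.5  3.6] op 0.8 zax yaw err 0.002
```

```bash
python3 -m crank '[[[-0.075,0.02,-0.17,0,0],[-0.075,0.02,-0.17,0,0],[-0.075,0.02,-0.17,0,0],[-0.075,0.02,-0.17,0,0],[-0.07,0.018,-0.17,0,0],[-0.06,0.016,-0.17,0,0],[-0.06,0.016,-0.17,0,0],[-0.06,0.016,-0.17,0,0],[-0.055,0.015,-0.17,0,0],[-0.055,0.015,-0.17,0,0]]]'
python3 - <<'E'
from h import *
loc()
im,d=capture('scene'); cv2.imwrite('pics/c5.png',cv2.resize(im[140:300,220:380,::-1],(600,600)))
E
```

```text
clock: 17.85
tool_pos: [529.6, 104.5, 258.8]
tcp_rot: [0.202, 1.561, -0.203]
force: [-0.4, 0.0, 2.5]
opening: 0.3
t 17.85 local 484.9 237.1 z 258.8 F local [-0.4 -0.1  2.5] op 0.3 zax yaw err 0.002
```

View pics/c5.png

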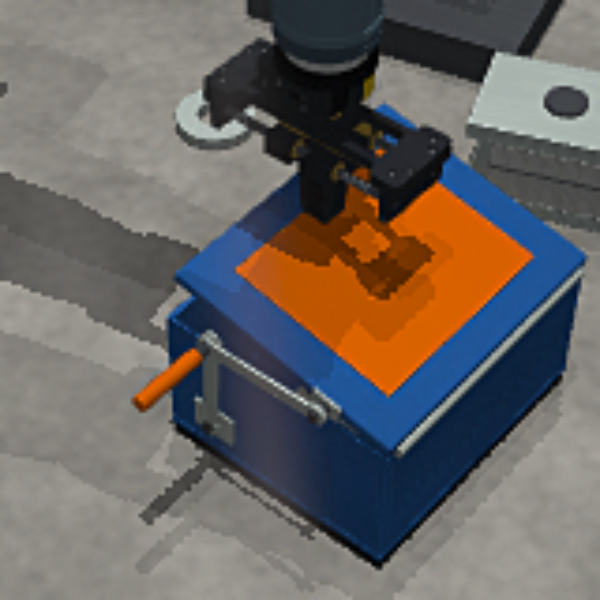

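```bash
python3 -m crank '[[[-0.04,0.01,-0.15,0,0],[-0.04,0.01,-0.15,0,0],[-0.03,0.01,-0.13,0,0],[-0.03,0.01,-0.12,0,0],[-0.03,0.008,-0.12,0,0],[-0.02,0.005,-0.12,0,0],[-0.02,0.005,-0.11,0,0],[-0.02,0.005,-0.1,0,0],[-0.02,0.005,-0.1,0,0],[-0.02,0.005,-0.1,0,0]]]'; python3 -c "
from h import *
loc()"
```

```text
clock: 18.9
tool_pos: [524.4, 105.9, 235.1]
tcp_rot: [0.203, 1.561, -0.203]
force: [1.0, -0.7, 2.5]
opening: 0.7
t 18.9 local 479.6 237.1 z 235.1 F local [ 1.2 -0.4  2.5] op 0.7 zax yaw err 0.002
```

```bash
python3 -m crank '[[[0,0,-0.06,0,0],[0,0,-0.05,0,0],[0,0,-0.05,0,0],[0,0,-0.05,0,0],[0,0,-0.04,0,0],[0,0,-0.04,0,0],[0,0,-0.03,0,0],[0,0,-0.03,0,0],[0,0,-0.03,0,0],[0,0,0,0,0]]]'; python3 -c "
from h import *
loc()"
```

```text
clock: 19.9
tool_pos: [524.2, 106.0, 227.4]
tcp_rot: [0.203, 1.561, -0.202]
force: [-1.7, 0.5, 0.6]
opening: 0.5
t 19.9 local 479.3 237.2 z 227.4 F local [-1.7  0.1  0.6] op 0.5 zax yaw err 0.002
```

```bash
python3 -m crank '[[[0,0,-0.02,0,0],[0,0,-0.02,0,0],[0,0,-0.02,0,0],[0,0,-0.02,0,0],[0,0,-0.02,0,0],[0,0,-0.02,0,0],[0,0,-0.015,0,0],[0,0,-0.015,0,0],[0,0,-0.01,0,0],[0,0,0,0,0]]]'; python3 -c "
from h import *
loc()"
```

```text
clock: 20.9
tool_pos: [524.3, 105.9, 224.3]
tcp_rot: [0.203, 1.561, -0.203]
force: [-1.2, 0.5, 2.6]
opening: 0.5
t 20.9 local 479.4 237.1 z 224.3 F local [-1.3  0.2  2.6] op 0.5 zax yaw err 0.002
```

```bash
python3 -m crank '[[[0,0,-0.01,0,0],[0,0,-0.01,0,0],[0,0,-0.01,0,0],[0,0,-0.01,0,0],[0,0,-0.01,0,0],[0,0,-0.01,0,0],[0,0,-0.01,0,0],[0,0,-0.01,0,0],[0,0,-0.01,0,0],[0,0,0,0,0]]]'; python3 -c "
from h import *
loc()"
```

```text
clock: 21.9
tool_pos: [524.2, 105.9, 222.5]
tcp_rot: [0.202, 1.561, -0.203]
force: [-0.2, 0.9, 1.3]
opening: 0.2
t 21.9 local 479.3 237.1 z 222.5 F local [-0.4  0.8  1.3] op 0.2 zax yaw err 0.002
```

```bash
python3 -m crank '[[[0,0,-0.01,0,0],[0,0,-0.01,0,0],[0,0,-0.01,0,0],[0,0,-0.01,0,0],[0,0,-0.01,0,0],[0,0,-0.01,0,0],[0,0,-0.01,0,0],[0,0,-0.01,0,0],[0,0,-0.01,0,0],[0,0,0,0,0]]]'; python3 -c "
from h import *
loc()"
```

```text
clock: 22.9
tool_pos: [524.2, 105.9, 220.7]
tcp_rot: [0.203, 1.561, -0.203]
force: [-0.0, -0.3, 0.9]
opening: 0.5
t 22.9 local 479.4 237.1 z 220.7 F local [ 0.1 -0.3  0.9] op 0.5 zax yaw err 0.002
```

```bash
python3 -m crank '[[[0,0,-0.01,0,0],[0,0,-0.01,0,0],[0,0,-0.01,0,0],[0,0,-0.01,0,0],[0,0,-0.01,0,0],[0,0,0,0,0],[0,0,0,0,0],[0,0,0,0,0],[0,0,0,0,0],[0,0,0,0,0]]]'; python3 -c "
from h import *
loc()"
```

```text
clock: 23.9
tool_pos: [524.2, 105.9, 219.7]
tcp_rot: [0.203, 1.561, -0.203]
force: [-1.7, 0.3, 1.2]
opening: 0.6
t 23.9 local 479.4 237.1 z 219.7 F local [-1.7 -0.2  1.2] op 0.6 zax yaw err 0.002
```

```bash
python3 -m crank '[[[0,0,-0.008,0,0],[0,0,-0.008,0,0],[0,0,-0.008,0,0],[0,0,-0.008,0,0],[0,0,-0.008,0,0],[0,0,-0.008,0,0],[0,0,-0.008,0,0],[0,0,0,0,0],[0,0,0,0,0],[0,0,0,0,0]]]'; python3 -c "
from h import *
loc()"
```

```text
clock: 24.9
tool_pos: [524.2, 105.9, 219.7]
tcp_rot: [0.202, 1.561, -0.203]
force: [-5.0, 0.9, 10.5]
opening: 0.0
t 24.9 local 479.4 237.2 z 219.7 F local [-5.  -0.4 10.5] op 0.0 zax yaw err 0.002
```

Run:
```python
from h import *
im,d=capture('scene'); cv2.imwrite('pics/c6.png',cv2.resize(im[180:290,250:390,::-1],(760,600)))
r=cut_out('scene','lid'); Q=pts('scene',d,r[0]['pixels']); Q=Q[(Q[:,2]>130)&(Q[:,2]<180)]; c=np.median(Q,0)
for _ in range(5):
    m=np.linalg.svd(Q-c,full_matrices=False)[2][2]; i=abs((Q-c)@m)<3; Q=Q[i] if i.sum()>500 else Q; c=Q.mean(0)
m*=np.sign(m[2]); print(len(Q),m.round(3),'tilt along x',(m@ex).round(3),'c',c.round(1))
```

```text
3304 [ 0.003 -0.003  1.   ] tilt along x 0.004 c [597.9  65.3 156.2]
```

```bash
python3 -m crank '[[[0,0,-0.006,0,0],[0,0,-0.006,0,0],[0,0,-0.006,0,0],[0,0,-0.005,0,0],[0,0,0,0,0],[0,0,0,0,0],[0,0,0,0,0],[0,0,0,0,0],[0,0,0,0,0],[0,0,0,0,0]]]'; python3 -c "
from h import *
loc()"
```

```text
clock: 26.0
tool_pos: [524.3, 106.0, 219.7]
tcp_rot: [0.202, 1.561, -0.202]
force: [-8.2, -0.2, 14.5]
opening: 0.7
t 26.0 local 479.4 237.2 z 219.7 F local [-7.8 -2.3 14.5] op 0.7 zax yaw err 0.002
```

```bash
python3 -m crank '[[[0,0,-0.003,0,0],[0,0,0,0,0],[0,0,0,0,0],[0,0,0,0,0],[0,0,0,0,0],[0,0,0,0,0],[0,0,0,0,0],[0,0,0,0,0],[0,0,0,0,0],[0,0,0,0,0]]]'; python3 -c "
from h import *
loc()"
```

```text
clock: 27.0
tool_pos: [524.2, 106.0, 219.6]
tcp_rot: [0.202, 1.561, -0.202]
force: [-7.0, -0.4, 13.2]
opening: 0.2
t 27.0 local 479.4 237.2 z 219.6 F local [-6.7 -2.2 13.2] op 0.2 zax yaw err 0.002
```

```bash
python3 -m crank '[[[0,0,0.02,0,0],[0,0,0.03,0,0],[0,0,0.05,0,0],[0,0,0.1,0,0],[0,0,0.3,0,0],[0,0,0.6,0,0],[0,0,1,0,0],[0,0,1,0,0],[0,0,1,0,0],[0,0,1,0,0]]]'; python3 -m crank '[[[0,0,1,0,0],[0,0,1,0,0],[0,0,1,0,0],[0,0,0.5,0,0],[0,0,0,0,0],[0,0,0,0,0],[0,0,0,0,0],[0,0,0,0,0],[0,0,0,0,0],[0,0,0,0,0]]]'
python3 - <<'E'
from h import *
loc()
im,d=capture('scene'); cv2.imwrite('pics/c7.png',cv2.resize(im[100:400,110:510,::-1],(800,600)))
r=cut_out('scene','lid'); Q=pts('scene',d,r[0]['pixels']); Q=Q[(Q[:,2]>130)&(Q[:,2]<180)]; c=np.median(Q,0)
for _ in range(5):
    m=np.linalg.svd(Q-c,full_matrices=False)[2][2]; i=abs((Q-c)@m)<3; Q=Q[i] if i.sum()>500 else Q; c=Q.mean(0)
m*=np.sign(m[2]); print(len(Q),'tilt along x',(m@ex).round(3),'c',c.round(1))
E
```

```text
clock: 28.0
tool_pos: [524.3, 106.0, 322.0]
tcp_rot: [0.203, 1.56, -0.202]
force: [0.6, -0.9, -0.7]
opening: 0.3
clock: 29.0
tool_pos: [524.1, 105.9, 389.7]
tcp_rot: [0.203, 1.562, -0.203]
force: [-0.5, 0.7, 0.8]
opening: 0.4
t 29.0 local 479.3 237.1 z 389.7 F local [-0.6  0.6  0.8] op 0.4 zax yaw err 0.002
3859 tilt along x 0.003 c [590.4  81.4 156.2]
```

View pics/c7.png

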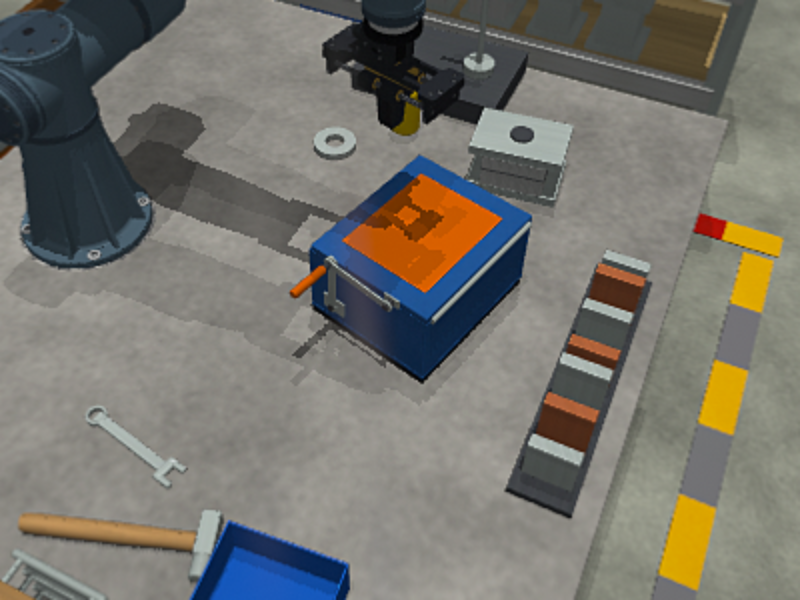

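```bash
python3 -c "
from station import *
print(sign_off())"
```

```text
the job is handed in; nothing more can be done
None
```

The chest is closed and the job is handed in, at 29 s on the robot's clock. No verdict came back.

- **Unlocking:** I pinched the orange knob and lifted it about 30 mm round its arc. After I let go, the picture showed the knee folded up, and the lid had already sunk from 1.16 to about 1.13 rad.
- **Closing:** I pulled the lid over from behind with the closed fingertips, using roughly 1 to 5 N. The last few millimetres took 0.2 mm per row or less.
- **Pressing:** The force read 14.5 N down, then 13.2 N one second later, so I take it as within 12 to 20 N for the whole hold. There was also about 7 to 8 N sideways from the contact, for a total of about 15 to 17 N. I sampled force only at the end of each move, so the highest reading was 14.5 N down.
- **Last checks:** After I let go, the lid measured level, with a tilt of 0.003. The robot was clear, about 170 mm above the lid, with no force on the tool. The spanner, mallet, ring and mould look undisturbed in the last picture. The gripper partly hid the bottle, and the inserts are under the lid.
- **Disagreements:** The knob's bar measured about 8 mm nearer the chest than stated, and the gripper read 12 mm on the 14 mm bar. Neither caused trouble.

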